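# Pull a tank fitting's nut down with an adjustable wrench

### The job

Set the adjustable wrench flat on the tank cover with its open jaws round the big brass nut, and with light fingertip pressure roll the wrench's knurled worm until it stalls with the jaw gripping the nut's flats snugly. Only then swing the wrench clockwise, seen from above, until the nut comes up firm, without forcing it further, and leave the wrench clamped there. Leave the other things on the bench alone.

Things in the scene. Friction and masses are not known exactly. Their poses are not given: they have to be found in the camera images.
- tank_cover: Fixed: red-brown round steel cover, 230 mm wide, flat top 43 mm above the counter, on a 168 mm wide neck and a 170 mm square plywood board 18 mm high. Origin at the counter under the centre, z up. Brass nut in the middle; a flush screw circle; a round sender plate (42 mm wide, 20 mm high) on it 71 mm from the centre, at (24, 67) mm in its frame.
- nut_top (a point): Centre of the brass hex nut's top, on its upright axis, 19 mm above the cover (the nut fills 1 to 19 mm above it; its tube ends 20.5 mm above it). Turns with the nut: its x axis points to a corner, its y axis to a flat. 32 mm across flats, 37 mm across corners.
- nut_corner (a point): The nut's top corner on the x axis of nut_top, 18.5 mm from the nut's axis; turns with the nut.
- nut (a joint): Angle of the nut, rad, growing clockwise seen from above (tightening). It starts at 0.20 to 0.45 and comes up firm after a further 0.5 to 0.75 rad, so one swing does it. It turns stiffly (0.3 rising to 0.65 N m: 2 to 4 N at handle_grip); when firm the force climbs steeply. It is firm when 5 N at handle_grip no longer moves it; well over 10 N forces it and spreads the jaw. Stays where it is left.
- wrench: Loose steel adjustable wrench, 246 mm long, 0.5 to 0.7 kg, at first flat on the counter. Origin: under the point between the jaws where the nut's axis belongs; z up. +x points out of the mouth, along the jaws; the fixed jaw's face is at y=+16 mm; jaws, 18 mm thick, reach x=-19 to +22 mm, throat at x=-19.5. Handle 15 degrees off -x toward +y. Balance about 50 mm behind the origin.
- handle_grip (a point): On the wrench's handle, 165 mm from the wrench's origin, at mid thickness (7 mm above its underside), frame as the wrench's. The handle is a straight bar in line with the origin, 21 to 25 mm wide, 14 mm thick, from 70 to 223 mm from the origin, so its outer half stands free beyond the cover's edge once the wrench is on the nut.
- worm: Knurled dark roller in the wrench head, 21 mm thick, 24 mm long. Origin: its centre, at x=-38, y=0, z=11.8 mm in the wrench; its top is 22.3 mm above the wrench's underside, 4 mm above the head; axis = wrench y. Rolling its top toward the nut (wrench +x) closes the jaw 1 mm per 21 mm rolled. Press 10 to 14 N and roll until it stalls; under 8 N it slips before the jaw grips; over 30 N harms it.
- jaw (a joint): Travel of the moving jaw (at the wrench's -y side) toward the fixed jaw, m. The opening is 0.042 minus this value; it starts at 0.0058 to 0.0068 and meets the flats of the nut at 0.010. Only the worm moves it, and it stays where it is left.
- oil_can: Bystander: small green thumb-pump oiler with a bent spout, base 64 mm wide, 152 mm high, standing behind and to the left of the cover; origin under its middle
- fuel_filter: Bystander: white in-line fuel filter, 44x105x44 mm, lying at the left; origin under its middle
- tape_roll: Bystander: black roll of insulating tape, 68 mm wide, 19 mm high, lying in front of the cover; origin under its middle
- grease_tin: Bystander: yellow round grease tin, 68 mm wide, 48 mm high, at the right; origin under its middle
- relay_a: Bystander: small black relay with brass blades, 28x28x37 mm, in front of the work; origin under its middle
- spark_plug_b: Bystander: rusty spark plug, 24x63x21 mm, lying behind the work; origin under its middle
- valve_spring: Bystander: standing steel valve spring, 32 mm wide, 46 mm high, at the right between cover and grease tin; origin under its middle

How it is judged:
By the outcome, as a careful person would: the job done as asked, in the order asked, and still so for the second after the job is handed in, with the robot touching nothing.
It also fails if it takes over 72 s, if anything falls off the work surface, if the arm or the gripper's body presses on something with over 40 N, if the wrist force passes 120 N, or if a joint passes its speed limit or range.

### The arm

A 7-joint arm with a two-finger parallel gripper is mounted at the origin on a cart in front of the work surface, level with it; the furniture and walls round the work are solid. World frame = base frame: x ahead of the robot, y to its left, z up, the work surface at z = 0. Lengths are in m, angles in degrees, forces in N, time in s.
With the tool pointing down it reaches from about 0.4 to 0.85 m from the base axis. Payload 10.4 kg.
Tool frame: the origin (TCP) lies on the front face of the gripper's body, between the roots of the fingers; the fingertips stand 73 mm ahead of it and the grasp point (between the pads) lies 54 mm ahead of it (manip.finger_overhang is the distance from the TCP to the fingertips, in m); z points along the fingers, y is the line along which they close (so a half turn about z gives the same grasp; the last joint's range is limited). The gripper opens to 85 mm and grips with 20 to 120 N. Pads are 22 mm wide; open, the fingers measure 114 mm over their backs; the gripper's body (76 mm by 85 mm) begins 54 mm behind the grasp point. The pads swing forward as they close: fully open they stand 13 mm farther back than shut.
Start: joints at [67.345, 19.034, -3.707, 83.658, 1.238, 77.344, -5.071], TCP at [0.228, -0.582, 0.304] pointing down, gripper open.
Joint ranges: [-148.97, 148.97], [-28.65, 121.19], [-84.17, 76.75], [9.2, 138.47], [-72.65, 252.65], [3.7, 117.97], [-149.18, 149.18]. Speed limits (degrees/s): [127.2, 127.2, 159.86, 159.86, 180, 180, 180].

### API

Orientations are given as [roll, pitch, yaw] about the fixed x, y, z axes, in that order (R = Rz(yaw) Ry(pitch) Rx(roll)).
In Python, from workcell import manip gives the robot as it stands. Calls block until the motion is done:
- manip.move_ptp(position, orientation): joint-space move of the TCP to a pose.
- manip.movel(position, vel=0.15, ori=None, max_force=None): straight line of the TCP; ori=None keeps the orientation; vel is the mean speed in m/s. With max_force (N) it stops when the force on the tool has changed by that much, and returns True; else False.
- manip.goto_joints(angles): joint-space move.
- manip.gripper_to(opening, strength=None): finger opening in m; strength is the grip in N (None keeps the last); returns when the fingers have stopped.
- manip.pause(seconds).
- manip.solve_ik(position, orientation): joint angles nearest the present ones, or None.
- manip.snapshot(name): name is "scene" or "top" or "wrist"; returns a dict with "color" (420x560x3 uint8, red, green, blue), "mtx" (3x3 intrinsics, pixels), "dist_coeffs" ([k1, k2, p1, p2, k3] as OpenCV has them; the pictures are not rectified), "xyz" and "rotation" of the camera in the world. Camera axes: x right, y down, z forward; pixel columns grow to the right and rows downward; lengths in m; the calibration is good to about 2 mm. A picture is of the moment at which its call begins. There is no depth.
A pose or a line that the arm cannot do raises manip.PlanningError and nothing moves.
- manip.job_done(): hands the job in; it is judged then, once.
Readings, each from a call of its own:
- manip.current_clock(): time.
- manip.current_joint_positions(): joint angles.
- manip.current_joint_vel(): joint speeds.
- manip.current_tau(): joint torques, N m.
- manip.current_position(): TCP position.
- manip.current_eef_rot(): TCP orientation.
- manip.current_force(): force on the tool from outside, world axes, zero at the start.
- manip.current_moment(): the same for the moment, N m.
- manip.current_opening(): finger opening in m.
- manip.current_gripper_force(): force on a finger pad.
Only numpy, scipy, OpenCV 4.12 (cv2) and the standard library are available. Lean on these libraries where they do the work, as an engineer would, in place of code of your own. Each camera call takes 0.05 s, during which the arm holds its last target. There are 200 camera calls.

## Working session

There is one attempt and no reset: what is moved stays moved. The work goes in short steps, each a Python script; the robot and the scene stay as the last script left them, time stands still between calls to the robot, and variables do not carry over. Pictures are saved under pics/ and viewed, at most 10 in all, crops included, and the job is handed in when it is done.

```bash
ls; mkdir -p pics
python3 - <<'E'
from workcell import manip
import cv2,numpy as np,pickle
for n in("scene","top"):
    s=manip.snapshot(n); pickle.dump(s,open(f"{n}.pkl","wb"))
    cv2.imwrite(f"pics/{n}0.png",s["color"][:,:,::-1]); print(n,s["mtx"],s["dist_coeffs"],s["xyz"],s["rotation"])
print(manip.current_clock())
E
```

```text
pics
scene [[497.10201426   0.         279.19411401]
 [  0.         497.10201426 207.02053176]
 [  0.           0.           1.        ]] [0.06150919 0.         0.         0.         0.        ] [ 0.01250544 -0.92987996  1.18207586] [-135.75103144   -0.56305037  -30.40790707]
top [[509.75322964   0.         278.87546687]
 [  0.         509.75322964 214.14410888]
 [  0.           0.           1.        ]] [0.0110199 0.        0.        0.        0.       ] [ 0.49494437 -0.01379561  1.27231056] [-176.5105279    -0.86470756  -89.98068968]
0.1
```

View pics/top0.png

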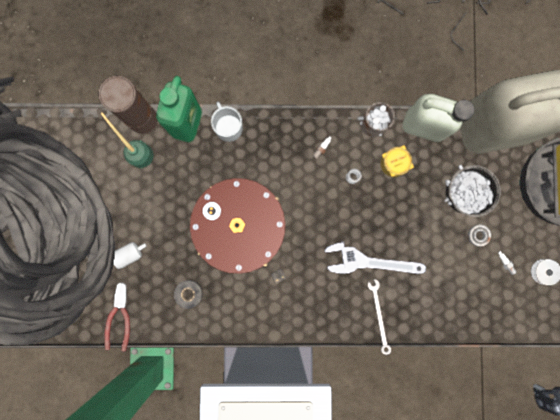

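View pics/scene0.png

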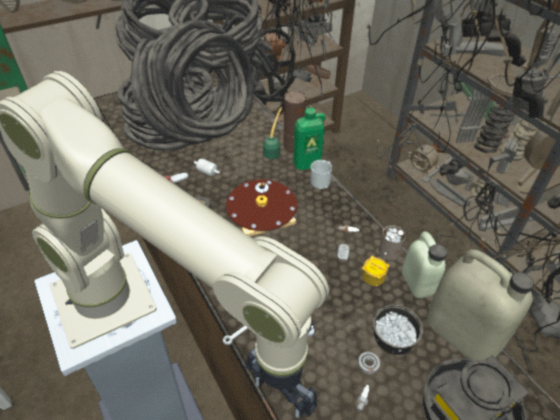

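The top view shows the wrench lying with its mouth at about (340,258) and its handle running to (425,268). The nut is at (237,226) with the sender at (211,211). The spring, the tin and a combination spanner are to the right. Next I'll zoom in and measure.

```bash
cat > h.py <<'E'
import numpy as np,cv2,pickle
from scipy.spatial.transform import Rotation as R
def w(s,px,z):
    px=np.atleast_2d(np.array(px,float))
    u=cv2.undistortPoints(px[:,None],np.array(s["mtx"]),np.array(s["dist_coeffs"]))[:,0]
    d=np.c_[u,np.ones(len(u))]@R.from_euler('xyz',s["rotation"],degrees=True).as_matrix().T
    c=np.array(s["xyz"]); return (c+d*((z-c[2])/d[:,2])[:,None])[:,:2]
def wz(s,px,z): return np.c_[w(s,px,z),np.full(len(np.atleast_2d(px)),z)]
E
python3 - <<'E'
from h import *
s=pickle.load(open("top.pkl","rb"));im=s["color"]
hsv=cv2.cvtColor(im,cv2.COLOR_RGB2HSV)
m=cv2.inRange(hsv,(0,110,60),(12,255,255))|cv2.inRange(hsv,(170,110,60),(180,255,255)); m[:,:180]=0;m[:,300:]=0
c=max(cv2.findContours(m,0,1)[0],key=cv2.contourArea);h=cv2.convexHull(c);p=w(s,h[:,0],.043).astype(np.float32)
print("cover",cv2.minEnclosingCircle(p),cv2.fitEllipse(p))
m=cv2.inRange(hsv,(18,100,100),(35,255,255));m[:,:225]=0;m[:,250:]=0;m[:210]=0;m[245:]=0
ys,xs=np.nonzero(m);print("nut",len(xs),w(s,[xs.mean(),ys.mean()],.062))
print("marks",w(s,[[211,211]],.063), w(s,[[328,248],[425,268],[355,176],[397,161],[187,293],[374,285],[386,350]],.01))
g=im.astype(int);m=((g.min(2)>120)*255).astype(np.uint8);m[:,:322]=0;m[:,432:]=0;m[:238]=0;m[278:]=0
a=cv2.resize(im[235:280,320:432],None,fx=7,fy=7,interpolation=2)
b=cv2.resize(im[170:282,180:300],None,fx=2.6,fy=2.6,interpolation=2)
b2=cv2.resize(im[210:242,218:256],None,fx=9,fy=9,interpolation=2)
o=np.zeros((600,790,3),np.uint8);o[:a.shape[0],:a.shape[1]]=a;o[315:315+285,:b.shape[1]]=b[:285];o[312:600,400:742]=b2
cv2.imwrite("pics/z1.png",o[:,:,::-1])
E
```

```text
cover ((0.5920757055282593, 0.1265011429786682), 0.08210914582014084) ((0.5920494198799133, 0.12715275585651398), (0.06873117387294769, 0.15956853330135345), 50.76820755004883)
nut 145 [[0.54304234 0.06806194]]
marks [[0.57597178 0.12904405]] [[ 0.48815685 -0.15441822]
 [ 0.43893034 -0.39433915]
 [ 0.66761262 -0.22292982]
 [ 0.70563098 -0.32860779]
 [ 0.37810275  0.19222334]
 [ 0.39718782 -0.26746439]
 [ 0.23932516 -0.2950035 ]]
```

View pics/z1.png

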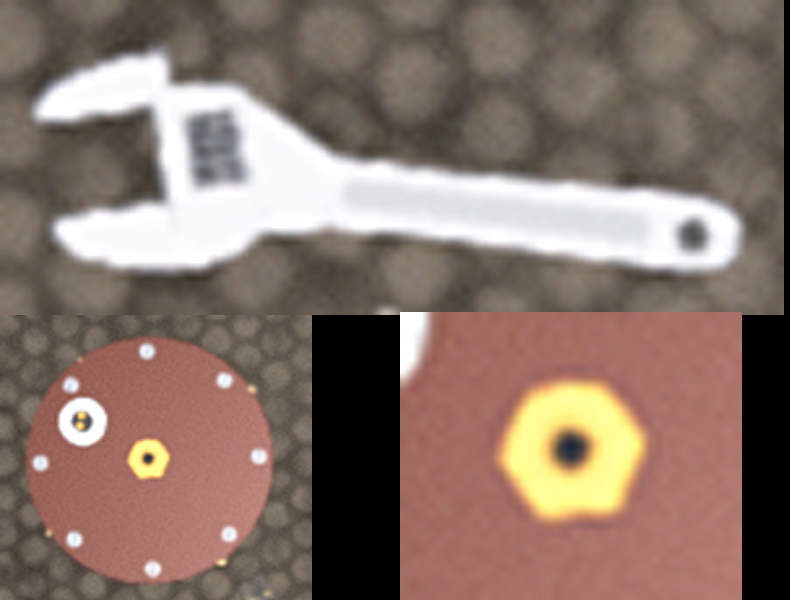

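The enlargement shows the worm at about (350.7,256.1), the handle hole at (419,268.6) and the nut corners nearly left and right. The wrench already lies close to the orientation it needs on the nut. I'll hover over each and look with the wrist camera.

Run:
```python
from h import *
from workcell import manip
s=pickle.load(open("top.pkl","rb"))
print("worm",w(s,[350.7,256.1],.02),"hole",w(s,[419,268.6],.014), manip.current_eef_rot())
wo,ho=w(s,[350.7,256.1],.02)[0],w(s,[419,268.6],.014)[0]
nut=np.array([.543,.068])
d=(ho-wo)/np.linalg.norm(ho-wo);g=wo+d*.05
sols=[]
for yaw in (np.degrees(np.arctan2(d[1],d[0])),np.degrees(np.arctan2(-d[1],-d[0]))):
    q=[manip.solve_ik(list(p),[180,0,yaw]) for p in ([g[0],g[1],.25],[.45,.0,.15],[nut[0],nut[1]-.08,.12])]
    print(yaw,[None if a is None else np.round(a,0) for a in q])
    if all(a is not None for a in q): sols.append((abs(q[0][6]),yaw))
yaw=min(sols)[1];print("use",yaw)
manip.move_ptp([g[0],g[1],.27],[180,0,yaw])
a=manip.snapshot("wrist");pickle.dump(a,open("wr1.pkl","wb"))
manip.move_ptp([nut[0],nut[1]-.08,.27],[180,0,yaw])
b=manip.snapshot("wrist");pickle.dump(b,open("wr2.pkl","wb"))
c=np.hstack([cv2.resize(x["color"],(400,300),interpolation=cv2.INTER_AREA) for x in(a,b)])
cv2.imwrite("pics/w12.png",c[:,:,::-1]);print(manip.current_clock(),a["xyz"],a["rotation"])
```

```text
worm [[ 0.46840476 -0.2089644 ]] hole [[ 0.43763117 -0.37827648]] [-1.79926930e+02  5.11971208e-03  2.13564436e+01]
-100.30143251653797 [array([ -37.,   21.,   74.,  105.,  -21.,   70., -147.]), array([ 63.,  25., -78., 116.,  28.,  61., 142.]), array([ 52.,  41., -71., 105.,  42.,  67., 136.])]
79.69856748346203 [array([ 48.,  11., -26., 101.,   5.,  69.,  10.]), array([ 38.,  11., -47., 117.,   9.,  56., -24.]), array([ 30.,  24., -39., 106.,  18.,  57., -28.])]
use 79.69856748346203
2.7 [ 0.47247048 -0.18699243  0.33916853] [ 1.62919133e+02  6.06977956e-02 -1.04902352e+01]
```

View pics/w12.png

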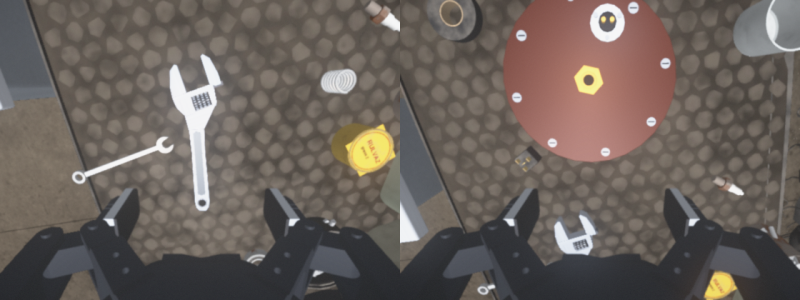

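The wrist views show the wrench clearly: jaws at about (195,75), worm at (202,100) and hole at (202,203). The nut is at (588,80). Now I'll measure both with masks.

```bash
cat >> h.py <<'E'
def nutpose(s,z=.062,guess=(.543,.068)):
    hsv=cv2.cvtColor(s["color"],cv2.COLOR_RGB2HSV)
    m=cv2.inRange(hsv,(18,90,110),(38,255,255))
    best=None
    for c in cv2.findContours(m,0,1)[0]:
        if cv2.contourArea(c)<100: continue
        p=w(s,cv2.convexHull(c)[:,0],z); q=p.mean(0)
        d=np.hypot(*(q-guess))
        if d<.03 and (best is None or d<best[0]): best=(d,c)
    c=best[1];m2=np.zeros_like(m);cv2.drawContours(m2,[c],-1,255,-1)
    ys,xs=np.nonzero(m2);P=w(s,np.c_[xs,ys],z);ctr=P.mean(0)
    v=P-ctr;r=np.hypot(*v.T);a=np.arctan2(v[:,1],v[:,0])
    k=(r**6*np.exp(6j*a)).sum()
    return ctr,np.degrees(np.angle(k))/6,len(P),r.max()
def wrenchpose(s,base,worm_guess):
    "base=height of underside. returns worm centre, handle dir, hole-ish end"
    g=s["color"].astype(int)
    m=((g.min(2)>125)&(g.max(2)-g.min(2)<40)).astype(np.uint8)
    ys,xs=np.nonzero(m);P=w(s,np.c_[xs,ys],base+.014)
    return P,xs,ys
E
python3 - <<'E'
from h import *
a=pickle.load(open("wr1.pkl","rb"));b=pickle.load(open("wr2.pkl","rb"));t=pickle.load(open("top.pkl","rb"))
print("nut wrist",nutpose(b),"\nnut top",nutpose(t))
for s,nm in((a,"wrist"),(t,"top")):
    g=s["color"].astype(int); m=((g.min(2)>120)&(g.max(2)-g.min(2)<45)).astype(np.uint8)
    wg=np.array([.468,-.209])
    best=None
    for c in cv2.findContours(m,0,1)[0]:
        if cv2.contourArea(c)<200: continue
        P=w(s,c[:,0],.014)
        d=abs(cv2.pointPolygonTest(P.astype(np.float32)[:,None],(.455,-.29),True)) if cv2.pointPolygonTest(P.astype(np.float32)[:,None],(.455,-.29),False)>0 else 9
        if best is None or d<best[0]: best=(d,c)
    c=best[1];f=np.zeros_like(m);cv2.drawContours(f,[c],-1,1,-1)
    ys,xs=np.nonzero(f);P=w(s,np.c_[xs,ys],.014)
    # handle pixels
    r=np.hypot(*(P-wg).T);far=P[np.argmax(r)];H=P[(r>.055)&(np.hypot(*(P-far).T)>.02)&(np.hypot(*(P-far).T)<.125)]
    ctr=H.mean(0);u=np.linalg.svd(H-ctr,full_matrices=False)[2][0];u*=np.sign(u@(far-ctr))
    # dark worm inside
    ys,xs=np.nonzero((f==1)&(g.max(2)<120));Q=w(s,np.c_[xs,ys],.0205);r=np.hypot(*(Q-wg).T)
    W=Q[r<.02];wc=(W.min(0)+W.max(0))/2
    ys2,xs2=np.nonzero((g.max(2)<110));Q=w(s,np.c_[xs2,ys2],.014);hp=far-u*.012;hole=Q[np.hypot(*(Q-hp).T)<.007]
    print(nm,"area",len(P),"far",far,"hdir deg",np.degrees(np.arctan2(u[1],u[0])),"worm",W.mean(0),wc,len(W),"hole",hole.mean(0) if len(hole) else None,"perp off of worm from handle line",np.cross(u,W.mean(0)-ctr), "handle ctr",ctr)
    th=np.arctan2(u[1],u[0])  # handle = wrench angle+180-15 (ccw, toward +y) 
    phi=th-np.radians(165); 
    X=np.array([np.cos(phi),np.sin(phi)]);Y=np.array([-X[1],X[0]])
    print(" phi",np.degrees(phi)%360," origin from worm",W.mean(0)+.038*X," from far end",far-u*.229, "handle line off origin",np.cross(u,W.mean(0)+.038*X-ctr))
    # jaw inner profile
    o=W.mean(0)+.038*X; L=(w(s,np.c_[np.nonzero(f)[1],np.nonzero(f)[0]],.018)-o)@np.c_[X,Y]
    for x in(-.012,-.006,0,.006):
        y=np.sort(L[abs(L[:,0]-x)<.0015,1]);print("  x",x,"fixed face",np.round(y[y>0].min()*1e3,1) if (y>0).any() else None,"mov face",np.round(y[y<0].max()*1e3,1) if (y<0).any() else None)
    x=np.sort(L[abs(L[:,1])<.006,0]);print("  throat",x.max()*1e3)
E
```

```text
nut wrist (array([0.54197407, 0.06830346]), np.float64(-22.521557768406044), 1177, np.float64(0.017710427517780614)) 
nut top (array([0.5431005 , 0.06783037]), np.float64(-21.531256824747718), 169, np.float64(0.018090613513008152))
wrist area 7993 far [ 0.43065608 -0.39295383] hdir deg -90.60109237918249 worm [ 0.46842315 -0.206088  ] [ 0.46801911 -0.20765846] 28 hole [ 0.43534476 -0.37799407] perp off of worm from handle line 0.025052054984253877 handle ctr [ 0.44219783 -0.31778721]
 phi 104.39890762081751  origin from worm [ 0.45897364 -0.16928166]  from far end [ 0.43305849 -0.16396644] handle line off origin 0.015216931270358083
  x -0.012 fixed face 13.4 mov face -19.9
  x -0.006 fixed face 0.8 mov face -20.3
  x 0 fixed face 0.1 mov face -21.0
  x 0.006 fixed face 8.4 mov face -22.0
  throat 3.4095478570488496
top area 1467 far [ 0.43174929 -0.39300188] hdir deg -95.59869571623744 worm [ 0.47012728 -0.2049695 ] [ 0.46988414 -0.20717051] 10 hole [ 0.43746746 -0.37744987] perp off of worm from handle line 0.013071448313127529 handle ctr [ 0.44530469 -0.32420585]
 phi 99.40130428376256  origin from worm [ 0.46392004 -0.16747989]  from far end [ 0.45409058 -0.16509429] handle line off origin 0.003236324599231736
  x -0.012 fixed face 17.2 mov face -17.8
  x -0.006 fixed face 16.0 mov face -16.2
  x 0 fixed face 15.2 mov face -17.0
  x 0.006 fixed face 16.4 mov face -15.8
  throat -20.036895002451654<stdin>:22: DeprecationWarning: Arrays of 2-dimensional vectors are deprecated. Use arrays of 3-dimensional vectors instead. (deprecated in NumPy 2.0)
<stdin>:26: DeprecationWarning: Arrays of 2-dimensional vectors are deprecated. Use arrays of 3-dimensional vectors instead. (deprecated in NumPy 2.0)
```

Run:
```python
from h import *
a=pickle.load(open("wr1.pkl","rb"))["color"];b=pickle.load(open("wr2.pkl","rb"))["color"]
A=cv2.resize(a[70:300,225:325],None,fx=2.6,fy=2.6,interpolation=2)  # wrench whole
A2=cv2.resize(a[70:165,230:315],None,fx=6,fy=6,interpolation=2)
B=cv2.resize(b[85:140,236:290],None,fx=5,fy=5,interpolation=2)
o=np.zeros((600,800,3),np.uint8);o[:598,:260]=A;o[:300,265:265+270]=cv2.resize(B,(270,275))[:300] if 0 else np.pad(B,((0,25),(0,0),(0,0)))
o[:,290+0:]=o[:,290:];o[0:570,540-5:][:, :0]
o=np.zeros((600,800,3),np.uint8);A2=cv2.resize(a[70:165,230:315],None,fx=5,fy=5,interpolation=2)
o[:475,:425]=A2;o[:275,430:700]=B;o[300:,430:560]=cv2.resize(A,(130,300))
cv2.imwrite("pics/z2.png",o[:,:,::-1])
```

```text
(no output)
```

View pics/z2.png

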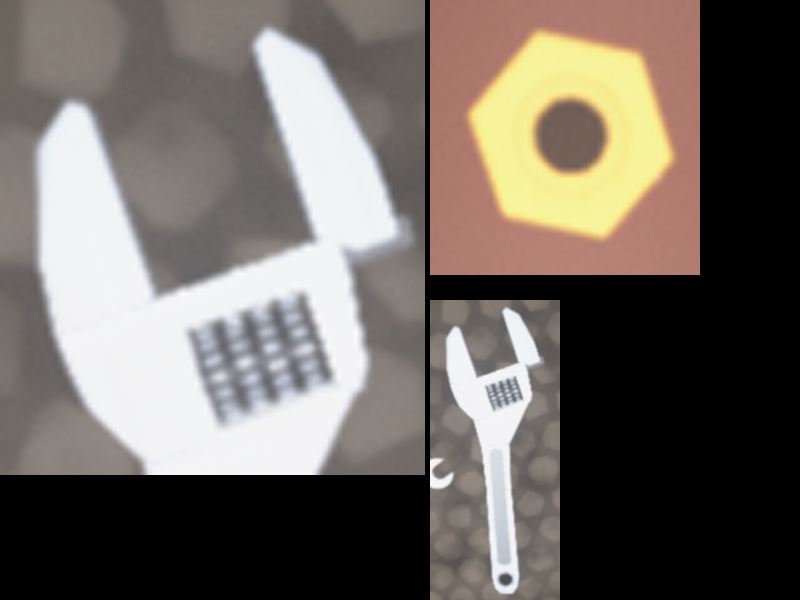

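The crop is sharp, so I'm taking the nut corners, jaw faces, worm window and hole straight from it.

Run:
```python
from h import *
a=pickle.load(open("wr1.pkl","rb"));b=pickle.load(open("wr2.pkl","rb"))
f=lambda P,o,k:(np.array(P,float)+.5)/k-.5+o
N=w(b,f(np.array([(541,30),(640,53),(673,158),(605,239),(503,215),(469,117)])-[430,0],[236,85],5),.062)
c=N.mean(0);v=N-c;ang=np.degrees(np.arctan2(v[:,1],v[:,0]));print("nut",c,"r",np.hypot(*v.T)*1e3,"corner mod60",ang%60)
J=w(a,f([(90,110),(153,298),(255,45),(318,240)],[230,70],5),.018)
W=w(a,f([(188,328),(303,293),(332,380),(222,424)],[230,70],5),.020);
hole=w(a,[283.1,284.6],.014)[0]
A=lambda p,q:np.degrees(np.arctan2(*(p-q)[::-1]))
print("face angles",A(J[0],J[1]),A(J[2],J[3]),"throat normal",A(J[3],J[1])+90)
print("worm axis",A(W[1],W[0])+90,A(W[2],W[3])+90,"worm c",W.mean(0),"hole",hole)
phi=np.radians((A(J[0],J[1])+A(J[2],J[3]))/2);X=np.array([np.cos(phi),np.sin(phi)]);Y=np.array([-X[1],X[0]])
for nm,o in(("worm",W.mean(0)+.038*X),):
    L=(J-o)@np.c_[X,Y]*1e3;print(nm,o,"jaw pts local",L.round(1).tolist(),"hole local",((hole-o)@np.c_[X,Y]*1e3), "hole ang",180-np.degrees(np.arctan2((hole-o)@Y,-(hole-o)@X)))
# origin using fixed jaw face y=16, throat x=-19.5
t=(J[1]+J[3])/2; xo=(t@X)+.0195; yo=((J[0]+J[1])/2)@Y-.016
print("origin faces",X*xo+Y*yo)
print("handle via hole angle",A(hole,X*xo+Y*yo))
```

```text
nut [0.54210412 0.06804953] r [18.28329711 18.31967935 18.18208516 18.46751687 18.31513249 18.27713946] corner mod60 [35.58085358 38.45979161 37.91294357 37.43039971 36.5691864  39.26696521]
face angles 97.55695013902276 98.610237500825 throat normal 98.20436655510788
worm axis 95.96362545461757 101.08946254754996 worm c [ 0.4684435  -0.20806631] hole [ 0.43858685 -0.37802264]
worm [ 0.46310003 -0.17044388] jaw pts local [[18.8, 17.1], [-19.7, 17.5], [19.7, -18.1], [-19.6, -18.5]] hole local [-202.06926777   53.45887132] hole ang 165.18148358547947
origin faces [ 0.46182504 -0.17078713]
handle via hole angle -96.39809011179031
```

Run:
```python
from h import *
from workcell import manip
o=np.array([.4625,-.1706]);phi=np.radians(98.0);th=phi+np.radians(165)
u=np.array([np.cos(th),np.sin(th)]);g=o+.084*u
yaw=np.degrees(th)-180
manip.gripper_to(.042)
manip.move_ptp([*g,.16],[180,0,yaw])
manip.movel([*g,.0755],vel=.12,max_force=8)
f0=np.array(manip.current_force())
manip.gripper_to(.015,strength=100)
print("opening",manip.current_opening(),manip.current_gripper_force(),manip.current_position())
manip.movel([*g,.165],vel=.12)
print("lift f",np.array(manip.current_force())-f0,manip.current_moment())
nut=np.array([.5421,.0680]);ph2=np.radians(97.5);th2=ph2+np.radians(165)
X=np.array([np.cos(ph2),np.sin(ph2)]);Y=np.array([-X[1],X[0]]);u2=np.array([np.cos(th2),np.sin(th2)])
o2=nut-.002*X+.0018*Y; g2=o2+.084*u2
manip.movel([*g2,.158],vel=.2,ori=[180,0,np.degrees(th2)-180])
print(g2,manip.current_position(),manip.current_eef_rot(),manip.current_opening(),manip.current_clock())
s=manip.snapshot("wrist");pickle.dump(s,open("wr3.pkl","wb"))
cv2.imwrite("pics/w3.png",s["color"][:,:,::-1])
```

```text
opening 0.018913104110410636 98.4962260723114 [ 0.4527057  -0.25421373  0.07678379]
lift f [-0.85014358  0.71284022 -5.08849698] [-0.17592919  0.08462558 -0.00623382]
[ 0.52961225 -0.01749921] [ 0.52936129 -0.01870943  0.15784403] [-1.79978308e+02  3.61510524e-02  8.24112535e+01] 0.01881847283647245 7.7583
```

View pics/w3.png

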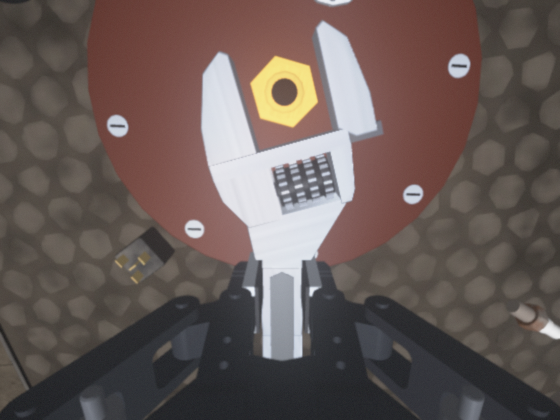

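The picture shows the jaws held straddling the nut, with the nut centre at (285,92). The fixed face runs (229,57)–(256,153) and the moving face (317,35)–(347,130). I'll compute the remaining error.

Run:
```python
from h import *
from workcell import manip
s=pickle.load(open("wr3.pkl","rb"))
print("nut",nutpose(s)); n=nutpose(s)[0]
for z in(.093,.099,.103):
    J=w(s,[(229,57),(256,153),(317,35),(347,130)],z)
    A=lambda p,q:np.degrees(np.arctan2(*(p-q)[::-1]))
    phi=np.radians((A(J[0],J[1])+A(J[2],J[3]))/2);X=np.array([np.cos(phi),np.sin(phi)]);Y=np.array([-X[1],X[0]])
    t=(J[1]+J[3])/2;o=X*(t@X+.0195)+Y*(((J[0]+J[1])/2)@Y-.016)
    print(z,"faces",A(J[0],J[1]),A(J[2],J[3]),"throatn",A(J[3],J[1])+90,"open",((J[0]+J[1]-J[2]-J[3])/2)@Y*1e3,"len",np.linalg.norm(J[0]-J[1]),"origin",o,"nut in wrench mm",(n-o)@np.c_[X,Y]*1e3)
print(manip.current_position(),manip.current_joint_vel())
```

```text
nut (array([0.54205637, 0.06843343]), np.float64(-22.47813237016808), 3361, np.float64(0.017857500175125558))
0.093 faces 97.03661621888962 103.39622365654118 throatn 96.45297179674174 open 38.5187032654992 len 0.04005087308844771 origin [0.53960858 0.06315716] nut in wrench mm [ 4.7584555  -3.34481341]
0.099 faces 97.03661621888973 103.39622365654132 throatn 96.45297179674172 open 36.79361888525116 len 0.03825716951790046 origin [0.54014382 0.0637714 ] nut in wrench mm [ 4.24888679 -2.7091146 ]
0.103 faces 97.03661621888969 103.39622365654132 throatn 96.45297179674172 open 35.64356263175249 len 0.03706136713753561 origin [0.54050065 0.0641809 ] nut in wrench mm [ 3.90917432 -2.28531539]
[ 0.52936361 -0.01879971  0.15788219] [ 0.15322713 -0.01824436 -0.01394093 -0.07418061 -0.08385811  0.00410558
 -0.04873692]
```

Run:
```python
from h import *
from workcell import manip
p=np.array([.52961+.0005,-.0175,.158])
manip.movel([p[0],p[1],.130],vel=.08,max_force=10); print(manip.current_position(),manip.current_force())
hit=manip.movel([p[0],p[1],.116],vel=.03,max_force=5)
manip.pause(.2);print(hit,manip.current_position(),manip.current_force(),manip.current_moment(),manip.current_clock())
s=manip.snapshot("wrist");pickle.dump(s,open("wr4.pkl","wb"))
cv2.imwrite("pics/w4.png",s["color"][:,:,::-1])
```

```text
[ 0.52984123 -0.01741301  0.12946841] [ 0.64395608  0.31496872 -4.54840119]
True [ 0.53046109 -0.01755725  0.1198311 ] [-1.31750148 -0.80279362  6.25923749] [-0.00929926  0.37299179 -0.01699759] 8.9083
```

View pics/w4.png

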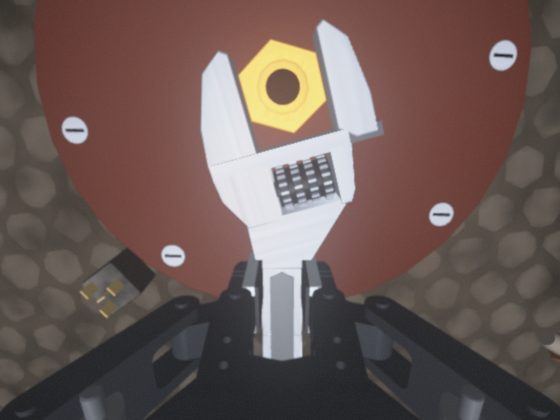

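The wrench is flat on the cover and the nut sits between the jaws, about 3 mm short of the throat. I'll slide it in, release, and start rolling the worm.

```bash
cat >> h.py <<'E'
PH=np.radians(97.5);XW=np.array([np.cos(PH),np.sin(PH)])
def stroke(manip,wc,base,z,half=.009,n=3,F=12.0):
    "press on worm and roll toward nut; returns cmd z, list of (Fz,Ft)"
    yaw=97.5; a=wc-half*XW
    manip.movel([*a,z+.004],vel=.15,ori=[180,0,yaw])
    manip.movel([*a,z-.004],vel=.02,max_force=7)
    zc=manip.current_position()[2]; log=[]
    for i in range(5):
        f=manip.current_force()[2]-base[2]
        if abs(f-F)<1: break
        zc-=np.clip((F-f)*8e-5,-4e-4,4e-4); manip.movel([*a,zc],vel=.02)
    log.append(("pre",round(f,1),round(zc,5),round(manip.current_position()[2],5)))
    for k in range(1,n+1):
        q=a+XW*(2*half*k/n); manip.movel([*q,zc],vel=.03)
        f=np.array(manip.current_force())-base
        log.append((round(f[2],1),round(float(f[:2]@XW),1)))
        zc-=np.clip((F-f[2])*8e-5,-3e-4,3e-4)
    manip.movel([*q,zc+.006],vel=.15)
    return log,z
E
python3 - <<'E'
from h import *
from workcell import manip
p=np.array([.5301,-.0175,.1196])
f0=np.array(manip.current_force())
q=p[:2]+.004*XW
hit=manip.movel([*q,.1196],vel=.02,max_force=5)
manip.pause(.1);t=np.array(manip.current_position());print("slid",hit,t,np.array(manip.current_force())-f0)
manip.gripper_to(.042);t2=np.array(manip.current_position());print("released",t2,manip.current_force())
th=np.radians(82.45);o=t[:2]+.0836*np.array([np.cos(th),np.sin(th)]);wc=o-.038*XW
print("origin",o,"worm",wc)
np.save("wc.npy",wc)
manip.movel([t[0],t[1],.16],vel=.15)
manip.gripper_to(0,strength=60)
manip.movel([*(wc-.009*XW),.150],vel=.15,ori=[180,0,97.5]);manip.pause(.1)
base=np.array(manip.current_force());print("base",base)
print(stroke(manip,wc,base,.1383))
print(manip.current_clock())
E
```

```text
slid True [ 0.53031047 -0.01622527  0.11983098] [ 3.23535904  4.26330765 -1.18124665]
released [ 0.52934869 -0.01720506  0.11886334] [-0.82952685  0.30962652 -1.68275515]
origin [0.54129478 0.06664996] worm [0.54625478 0.02897506]
base [-1.02770434 -0.85131413 -0.39494945]
([('pre', np.float64(11.5), np.float64(0.13636), np.float64(0.13729)), (np.float64(17.4), -0.5), (np.float64(14.2), -0.3), (np.float64(10.5), -0.0)], 0.1383)
13.9333
```

Run:
```python
from h import *
from workcell import manip
wc=np.load("wc.npy");base=np.array([-1.03,-.85,-.39])
for i in range(3):
    log,_=stroke(manip,wc,base,.1383);print([tuple(map(float,l[1:] if l[0]=="pre" else l)) for l in log],manip.current_clock())
    if min(l[1] for l in log[1:])<-2.5: break
manip.movel([.5303,-.016,.16],vel=.2,ori=[180,0,82.5])
s=manip.snapshot("wrist");pickle.dump(s,open("wr5.pkl","wb"))
cv2.imwrite("pics/w5.png",s["color"][:,:,::-1])
```

```text
[(12.8, 0.1366, 0.13743), (15.5, -1.5), (12.4, -0.5), (11.3, 0.4)] 16.8333
[(12.4, 0.13661, 0.13745), (14.7, -1.6), (13.1, -0.3), (10.1, 0.2)] 19.7333
[(11.2, 0.13679, 0.13752), (13.4, -1.2), (12.1, -0.6), (9.3, -1.1)] 22.3833
```

View pics/w5.png

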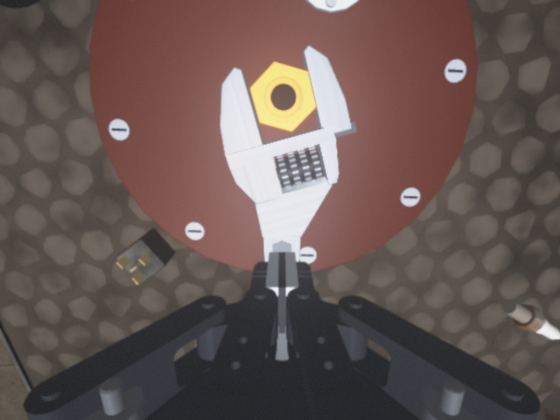

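The jaw has closed nearly onto the nut, with its faces now within a millimetre or so of the flats. I'll keep rolling until the worm stalls.

Run:
```python
from h import *
from workcell import manip
wc=np.load("wc.npy");base=np.array([-1.03,-.85,-.39])
manip.movel([*(wc-.009*XW),.146],vel=.2,ori=[180,0,97.5]);manip.pause(.1)
print(manip.current_force())
for i in range(2):
    log,_=stroke(manip,wc,base,.1383,n=6);print([tuple(map(float,l[1:] if l[0]=="pre" else l)) for l in log],manip.current_clock())
    if np.sum([l[1]<-3 for l in log[1:]])>=4: break
```

```text
[ 0.34324652 -0.19519701  0.23587644]
[(11.1, 0.13632, 0.13719), (16.7, -3.0), (14.6, -1.3), (12.3, -0.9), (13.2, -1.6), (10.7, -1.7), (10.1, -1.8)] 26.725
[(12.5, 0.13663, 0.13742), (15.9, -0.3), (11.9, -0.3), (11.8, -0.3), (11.4, -0.2), (11.6, -1.3), (10.5, -1.0)] 30.075
```

Run:
```python
from h import *
from workcell import manip
manip.movel([.5303,-.016,.16],vel=.2,ori=[180,0,82.5]);manip.pause(.1)
s=manip.snapshot("wrist");pickle.dump(s,open("wr6.pkl","wb"));print(manip.current_force(),manip.current_clock())
a=pickle.load(open("wr5.pkl","rb"))["color"]
f=lambda x:cv2.resize(x[40:205,210:365],None,fx=2.5,fy=2.5,interpolation=2)
cv2.imwrite("pics/w6.png",np.hstack([f(a),f(s["color"])])[:,:,::-1])
```

```text
[-0.33858518 -0.78515574  0.06798244] 30.6667
```

View pics/w6.png

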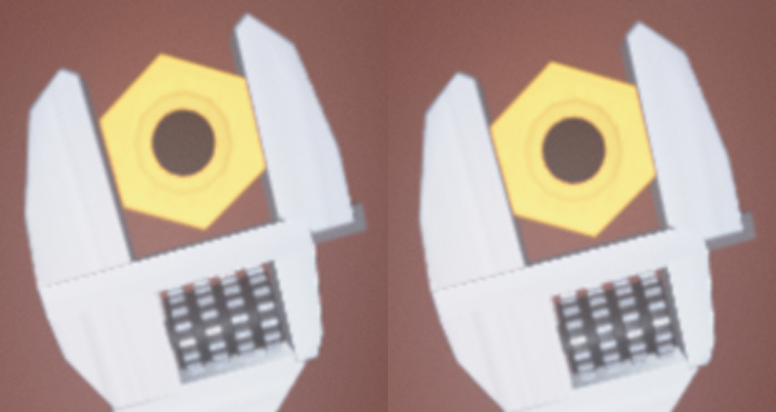

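The opening is the same before and after the last 36 mm of rolling, and both flats are touched, so the worm had stalled. I'll make one more firm stroke at about 13.5 N with a fresh force zero, then swing.

Run:
```python
from h import *
from workcell import manip
wc=np.load("wc.npy")
manip.movel([*(wc-.009*XW),.144],vel=.2,ori=[180,0,97.5]);manip.pause(.25)
base=np.mean([manip.current_force() for _ in range(3)],0)
log,_=stroke(manip,wc,base,.1383,n=3,F=13.5);print(base,[tuple(map(float,l[1:] if l[0]=="pre" else l)) for l in log],manip.current_clock())
nut=np.array([.5421,.0682]);th=np.radians(-97.5);u=np.array([np.cos(th),np.sin(th)])
n=np.array([-u[1],u[0]]) # ccw normal; handle swings cw -> push direction -n
p=nut+.165*u+.045*n
print("push start",p,"dir",-n)
for d in (0,20,35,45):
    t=np.radians(-97.5-d);U=np.array([np.cos(t),np.sin(t)]);c=nut+.165*U+.02*np.array([-U[1],U[0]])
    print(d,c.round(3),[None if (q:=manip.solve_ik([*c,.116],[180,0,y])) is None else np.round(q).tolist() for y in (82.5,82.5-d)])
```

```text
[-0.13536783 -0.25841137  0.02608237] [(13.2, 0.13603, 0.13698), (20.4, -3.0), (16.8, -1.8), (12.5, -2.5)] 34.2167
push start [ 0.5651782  -0.10126208] dir [-0.99144486  0.13052619]
0 [ 0.54  -0.098] [[34.0, 24.0, -34.0, 105.0, 16.0, 56.0, -14.0], [34.0, 24.0, -34.0, 105.0, 16.0, 56.0, -14.0]]
20 [ 0.484 -0.087] [[37.0, 18.0, -36.0, 113.0, 13.0, 53.0, -13.0], [34.0, 17.0, -32.0, 113.0, 11.0, 53.0, -31.0]]
35 [ 0.445 -0.067] [[38.0, 13.0, -38.0, 119.0, 10.0, 51.0, -13.0], [32.0, 12.0, -32.0, 119.0, 8.0, 51.0, -46.0]]
45 [ 0.423 -0.048] [[38.0, 10.0, -39.0, 122.0, 8.0, 51.0, -13.0], [30.0, 9.0, -31.0, 122.0, 6.0, 50.0, -57.0]]
```

Tangential force held at about 2–3 N against the stalled worm, so the grip is snug. Now I'll push the handle clockwise under force watch, keeping the fingertips above the relay's height.

```bash
cat > swing.py <<'E'
from h import *
from workcell import manip
nut=np.array([.5421,.0682])
def UN(d):
    t=np.radians(-97.5-d);U=np.array([np.cos(t),np.sin(t)]);return U,np.array([-U[1],U[0]])
def pose(d,off):
    U,N=UN(d);return [*(nut+.165*U+off*N),.117],[180,0,82.5-d]
def ang(off):
    v=np.array(manip.current_position())[:2]-nut
    return -97.5-(np.degrees(np.arctan2(v[1],v[0]))-np.degrees(np.arctan2(off,.165)))
E
python3 - <<'E'
from swing import *
c=manip.current_position();manip.movel([c[0],c[1],.155],vel=.2)
p,o=pose(0,.050);manip.movel([p[0],p[1],.155],vel=.25,ori=o);manip.movel(p,vel=.15);manip.pause(.2)
base=np.mean([manip.current_force() for _ in range(3)],0)
hit=manip.movel(pose(0,.012)[0],vel=.03,max_force=2)
U,N=UN(0);off=float((np.array(manip.current_position())[:2]-nut)@N);print("contact",hit,off,(np.array(manip.current_force())-base)[:2]@N,manip.current_clock())
np.savez("sw.npz",base=base,off=off)
d=0;log=[]
while d<22:
    d+=2;p,o=pose(d,off);h=manip.movel(p,vel=.04,ori=o,max_force=6)
    f=(np.array(manip.current_force())-base)[:2]@UN(d)[1];a=ang(off)
    log.append((d,round(float(a),1),round(float(f),1),h))
    if f>5.5: break
print(log,manip.current_force()[2]-base[2],manip.current_clock())
E
```

```text
contact True 0.021593135129043876 1.2440252595705075 36.675
[(2, 2.1, -0.2, False), (4, 4.0, 0.4, False), (6, 6.0, -0.8, False), (8, 8.1, 1.2, False), (10, 10.0, 0.3, False), (12, 12.0, 0.5, False), (14, 14.0, 0.6, False), (16, 16.0, 0.7, False), (18, 18.0, -0.1, False), (20, 20.0, -0.1, False), (22, 22.0, 0.6, False)] 0.7605836723257275 39.8917
```

Run:
```python
from swing import *
s=manip.snapshot("wrist");t=manip.snapshot("top");pickle.dump(s,open("wr7.pkl","wb"))
print(nutpose(s),manip.current_position(),manip.current_eef_rot())
a=cv2.resize(t["color"][170:340,170:340],(420,420),interpolation=2)
b=cv2.resize(s["color"],(375,281))
b=np.pad(b,((0,139),(0,0),(0,0)))
cv2.imwrite("pics/w7.png",np.hstack([a,b])[:,:,::-1])
```

```text
Traceback (most recent call last):
  File "h.py", line 18, in nutpose
    c=best[1];m2=np.zeros_like(m);cv2.drawContours(m2,[c],-1,255,-1)
      ~~~~^^^
TypeError: 'NoneType' object is not subscriptable
```

Run:
```python
from swing import *
s=pickle.load(open("wr7.pkl","rb"));t=manip.snapshot("top")
print(manip.current_position(),manip.current_eef_rot())
a=cv2.resize(t["color"][170:340,170:340],(420,420),interpolation=2)
b=np.pad(cv2.resize(s["color"],(375,281)),((0,139),(0,0),(0,0)))
cv2.imwrite("pics/w7.png",np.hstack([a,b])[:,:,::-1])
```

```text
[ 0.47957256 -0.08599177  0.11689397] [-1.79969255e+02  7.39651979e-03  6.05451018e+01]
```

View pics/w7.png

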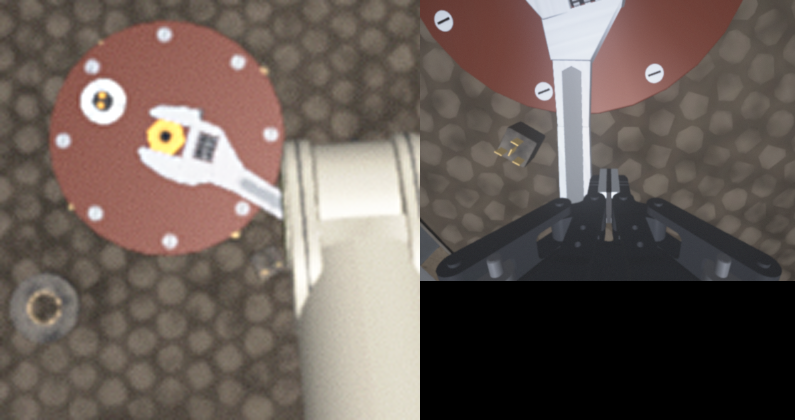

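The wrench and nut have turned together by about 22°, with the finger against the handle and the relay clear. I'll continue slowly until the force climbs.

Run:
```python
from swing import *
z=np.load("sw.npz");base,off=z["base"],float(z["off"])
d=22;log=[]
while d<46:
    d+=1;p,o=pose(d,off);h=manip.movel(p,vel=.02,ori=o,max_force=5)
    f=(np.array(manip.current_force())-base)[:2]@UN(d)[1]
    log.append((d,round(float(ang(off)),2),round(float(f),1),h))
    if h or f>5: break
print(log[-12:],manip.current_clock())
manip.pause(.2);print(ang(off),(np.array(manip.current_force())-base)[:2]@UN(d)[1])
```

```text
[(31, 31.07, 1.0, False), (32, 32.07, 1.5, False), (33, 33.07, 2.6, False), (34, 34.09, 1.2, False), (35, 35.07, 2.9, False), (36, 36.07, 3.1, False), (37, 37.08, 2.1, False), (38, 38.08, 1.6, False), (39, 39.08, 2.6, False), (40, 40.07, 1.7, False), (41, 41.07, 1.8, False), (42, 41.85, 6.0, False)] 45.875
41.85242168312624 5.058607364436999
```

Run:
```python
from swing import *
z=np.load("sw.npz");base,off=z["base"],float(z["off"])
F=lambda:float(np.mean([(np.array(manip.current_force())-base)[:2]@UN(42)[1] for _ in range(4)]))
d=42;log=[]
while d<43.5:
    d+=.06;p,o=pose(d,off);manip.movel(p,vel=.01,ori=o,max_force=3);manip.pause(.1)
    f=F();log.append((round(d,2),round(float(ang(off)),2),round(f,1)))
    if f>6.8: break
print(log)
manip.pause(.3);print(F(),ang(off),manip.current_clock())
```

```text
[(42.06, 41.89, 5.8), (42.12, 41.91, 6.4), (42.18, 41.96, 6.3), (42.24, 42.0, 5.9), (42.3, 42.03, 6.8), (42.36, 42.06, 7.6)]
6.876465211278616 42.06199593472064 48.475
```

Run:
```python
from swing import *
z=np.load("sw.npz");base,off=z["base"],float(z["off"])
p,o=pose(42,off+.03);manip.movel(p,vel=.06);manip.movel([p[0],p[1],.25],vel=.15);manip.pause(.3)
s=manip.snapshot("wrist");print(nutpose(s)[:3],manip.current_clock())
print(manip.job_done())
```

```text
(array([0.53520479, 0.05973646]), np.float64(-9.127833021160063), 755) 50.525
the job is handed in; nothing more can be done
None
```

The job is handed in: the wrench is flat on the cover with its jaw snug on the nut, and the nut was swung about 42° clockwise until it held firm at about 7 N, at about 50 s of the 72 s allowed. I stopped looking at pictures at the 10-picture limit, so the final state after the finger withdrew was not viewed. During the roll the press on the worm briefly reached about 20 N, above the 10–14 N asked for but under the 30 N that harms it.

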